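# Shift the bowl lathe into third gear

## Task

Put the turning lathe into third gear: with the fingertips, push the lever's knob so that the lever comes to the middle channel of the gate, then across to the third slot (the right-hand one, marked with a red bar), and then forward, away from the robot, until it is fully home in that slot. Push gently, without gripping or forcing the lever, and do not run it into the second slot or backwards into the third on the way. Leave all the loose things standing about where they are, and finish with the hand clear of everything.

Things in the scene. Friction and masses are not known exactly. Their poses are not given: they have to be found in the camera images.
- headstock: green headstock of a bowl-turning lathe, bolted down: body 200 mm (x) by 300 mm (y), top at 135 mm, foot 240 by 340 mm; motor on its right (-y) end, wood blank on its left (+y) end, 500 mm over all. Origin: centre of the underside, at table height. Its x axis points forward (away from the robot, within 0.35 rad), y to the left, z up.
- gate (a point): centre of the top face of the aluminium gate plate, 128 mm (x) by 132 mm (y), 150 mm above the headstock's origin. A cross channel 20 mm wide runs along y through it and joins the middles of three slots that run along x, each 17 mm wide and reaching 32 mm forward and back. The plate really blocks the lever's 10 mm stick everywhere else.
- slot1 (a point): on the gate's top face, where the cross channel meets the first slot (left, 27 mm to +y of the gate's centre; one dot at its forward end). The second slot (two dots) runs through the gate's centre.
- lever: the gear lever: steel stick 10 mm thick with an upright cylindrical dark wooden knob on top, 34 mm across and 40 mm tall. Origin: the lever's pivot, inside the headstock 40 mm above the table; its z axis runs along the stick up through the knob.
- knob (a point): centre of the lever's knob, 195 mm from the pivot along the stick, so about 235 mm above the table when upright (224 mm leaning fully); it moves about 1.8 times as far as the stick does at the gate.
- select (a joint): sideways lean of the lever in rad: about -0.247 in the first (left) slot, 0 at the second, +0.247 in the third (right) slot; play +-0.03. No spring and only friction: some 1 to 2 N at the knob moves it, and it stays where it is left.
- shift (a joint): fore-and-aft lean of the lever in rad: 0 in the middle of the cross channel, positive forward (away from the robot); about +0.24 fully forward in a slot, -0.24 fully back. It can move sideways only within about +-0.045 of 0. Friction as for select. At the start the lever is somewhere along the first slot, forward, back or near the middle.
- slot3 (a point): the point on the gate's top face where the cross channel meets the third slot (right, 27 mm to -y of the gate's centre; a red bar and three dots at its forward end).
- slot3_front (a point): the place on the gate's top face where the stick stands when it is fully forward in the third slot (27 mm forward of slot3).
- wax_tin: round brass wax tin, 52 mm across, 20 mm tall, lying loose on the rear left part of the headstock's top (robot side). Origin at the centre of its underside; a bystander.
- small_slice: bark-edged wood slice, 48 mm across, 12 mm thick, lying loose on the far right part of the headstock's top. Origin at the centre of its underside; a bystander.
- pawn: turned pale wooden pawn, 44 mm foot, 90 mm tall, standing on the table in front (robot side) of the motor. Origin at the centre of its underside; a bystander.
- oil_bottle: amber oil bottle, 52 mm across, 130 mm tall, standing on the table in front (robot side) of the wood blank. Origin at the centre of its underside; a bystander.
- bowl: turned wooden bowl, 104 mm across, 45 mm tall, on the table beyond the headstock. Origin at the centre of its underside; a bystander.
- log_slice: bark-edged wood slice, 110 mm across, 22 mm thick, on the table beyond the headstock. Origin at the centre of its underside; a bystander.
- brush: hand brush, about 200 mm long, lying on the table to the right of the headstock. Origin under the middle of its length; a bystander.

How it is judged:
By the outcome, as a careful person would: the job done as asked, in the order asked, and still so for the second after the job is handed in, with the robot touching nothing.
It also fails if it takes over 58 s, if anything falls off the work surface, if the arm or the gripper's body presses on something with over 40 N, if the wrist force passes 120 N, or if a joint passes its speed limit or range.

## Robot

A 6-joint arm with a two-finger parallel gripper is mounted at the origin on the work surface. World frame = base frame: x ahead of the robot, y to its left, z up, the work surface at z = 0. Lengths are in m, angles in degrees, forces in N, time in s.
With the tool pointing down it reaches from about 0.325 to 0.85 m from the base axis. Payload 15.5 kg.
Tool frame: the origin (TCP) lies at the very end of the fingers, on their centre line; the grasp point (between the pads) lies arm.grip_depth behind it (arm.grip_depth is the distance from the TCP to the grasp point, in m); z points along the fingers, y is the line along which they close (so a half turn about z gives the same grasp; the last joint's range is limited). The gripper opens to 91 mm and grips with 3 to 60 N. Pads are 32 mm wide; open, the fingers measure 118 mm over their backs; the gripper's body (76 mm by 178 mm) begins 60 mm behind the grasp point.
Start: joints at [63.34, 28.281, 77.091, -0, 74.628, -5.472], TCP at [0.226, 0.583, 0.214] pointing down, gripper open.
Joint ranges: [-166.48, 166.48], [-47.26, 123.95], [12.59, 153.08], [-70.14, 250.14], [6.76, 159.57], [-176.63, 176.63]. Speed limits (degrees/s): [108.29, 108.29, 147.25, 172.46, 172.46, 172.46].

## Interface

Orientations are given as a 3x3 rotation matrix whose columns are the frame's x, y, z axes.
In Python, from rig import arm gives the robot as it stands. Calls block until the motion is done:
- arm.move_to(position, orientation): joint-space move of the TCP to a pose.
- arm.move_l(position, orientation=None, feed=0.15): straight line of the TCP; orientation=None keeps the orientation; feed is the mean speed in m/s.
- arm.move_joints(angles): joint-space move.
- arm.grip(opening): finger opening in m; the grip force is fixed at half the most; returns when the fingers have stopped.
- arm.sleep(seconds).
- arm.solve_ik(position, orientation): joint angles nearest the present ones, or None.
- arm.snapshot(name): name is "scene" or "top" or "wrist"; returns the picture (400x640x3 uint8, red, green, blue); there is no depth.
- arm.get_calibration(name): a dict with "intrinsics" (3x3 intrinsics, pixels), "k1" (the pictures are not rectified: a ray, as slopes to the right and down, at radius r is drawn at 1 + k1 r^2 times it, then the intrinsics apply), "cam_to_world" (4x4, takes a point from camera to world coordinates). Camera axes: x right, y down, z forward; pixel columns grow to the right and rows downward; lengths in m; the calibration is good to about 2 mm. A picture is of the moment at which its call begins: read the wrist's pose just before it. get_calibration takes no time and is no camera call; for the wrist camera it gives the pose at the moment of the call.
A pose or a line that the arm cannot do raises arm.Unreachable and nothing moves.
- arm.sign_off(): hands the job in; it is judged then, once.
Readings, each from a call of its own:
- arm.current_t(): time.
- arm.current_joint_positions(): joint angles.
- arm.current_dq(): joint speeds.
- arm.current_tau(): joint torques, N m.
- arm.current_ee_pos(): TCP position.
- arm.current_tool_rot(): TCP orientation.
- arm.current_force(): force on the tool from outside, world axes, zero at the start.
- arm.current_torque(): the same for the moment, N m.
- arm.current_width(): finger opening in m.
- arm.current_grasp_force(): force on a finger pad.
Only numpy, scipy, OpenCV 4.12 (cv2) and the standard library are available. Lean on these libraries where they do the work, as an engineer would, in place of code of your own. Each camera call takes 0.05 s, during which the arm holds its last target. There are 200 camera calls.

## Working session

There is one attempt and no reset: what is moved stays moved. The work goes in short steps, each a Python script; the robot and the scene stay as the last script left them, time stands still between calls to the robot, and variables do not carry over. Pictures are saved under pics/ and viewed, at most 10 in all, crops included, and the job is handed in when it is done.

```bash
mkdir -p pics
python3 - <<'E'
from rig import arm
import cv2,numpy as np
for n in("scene","top"):
    cv2.imwrite(f"pics/{n}0.png",arm.snapshot(n)[:,:,::-1])
    c=arm.get_calibration(n);print(n,np.round(c["intrinsics"],1).tolist(),c["k1"],np.round(c["cam_to_world"],3).tolist())
print(arm.grip_depth,arm.current_t(),arm.current_tool_rot())
E
```

```text
scene [[431.7, 0.0, 324.6], [0.0, 431.7, 201.1], [0.0, 0.0, 1.0]] -0.08979172170481571 [[-0.163, 0.864, -0.477, 1.19], [0.987, 0.145, -0.074, 0.028], [0.005, -0.482, -0.876, 1.265], [0.0, 0.0, 0.0, 1.0]]
top [[366.6, 0.0, 316.8], [0.0, 366.6, 203.4], [0.0, 0.0, 1.0]] 0.023639992120324593 [[-0.001, -0.987, 0.163, 0.428], [-1.0, 0.0, -0.005, -0.062], [0.005, -0.163, -0.987, 1.127], [0.0, 0.0, 0.0, 1.0]]
0.0188 0.1 [[-9.32431406e-01  3.61346706e-01 -4.80668798e-04]
 [ 3.61347012e-01  9.32430911e-01 -9.66136165e-04]
 [ 9.90803239e-05 -1.07454394e-03 -9.99999418e-01]]
```

View pics/scene0.png

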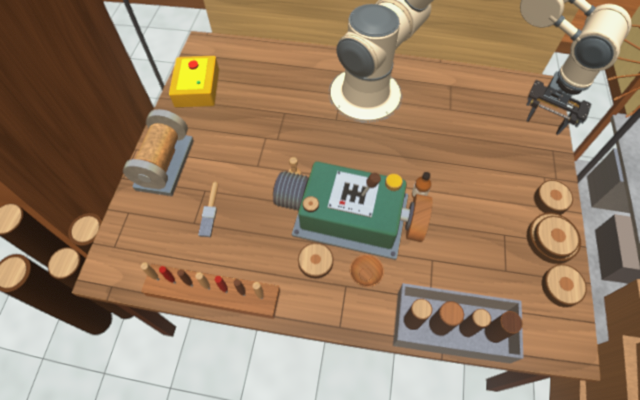

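View pics/top0.png

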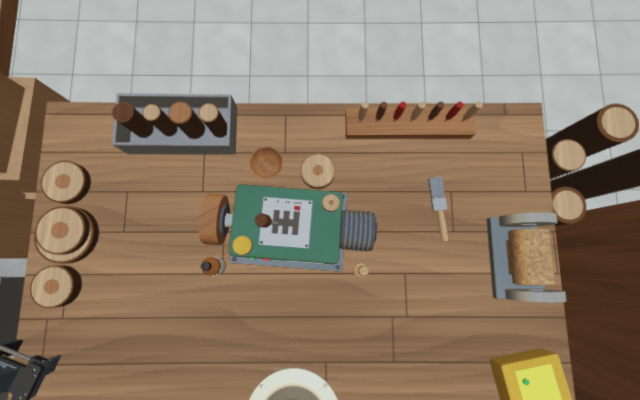

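The headstock is at about (287,223) in top. The knob is at (262,220) and the plate spans about 262–312 by 197–248. I'll enlarge both views.

Run:
```python
import cv2
a=cv2.imread("pics/top0.png")[180:280,220:350];cv2.imwrite("pics/tc.png",cv2.resize(a,None,fx=6,fy=6,interpolation=cv2.INTER_CUBIC))
a=cv2.imread("pics/scene0.png")[155:255,290:420];cv2.imwrite("pics/sc.png",cv2.resize(a,None,fx=6,fy=6,interpolation=cv2.INTER_CUBIC))
```

```text
(no output)
```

View pics/tc.png

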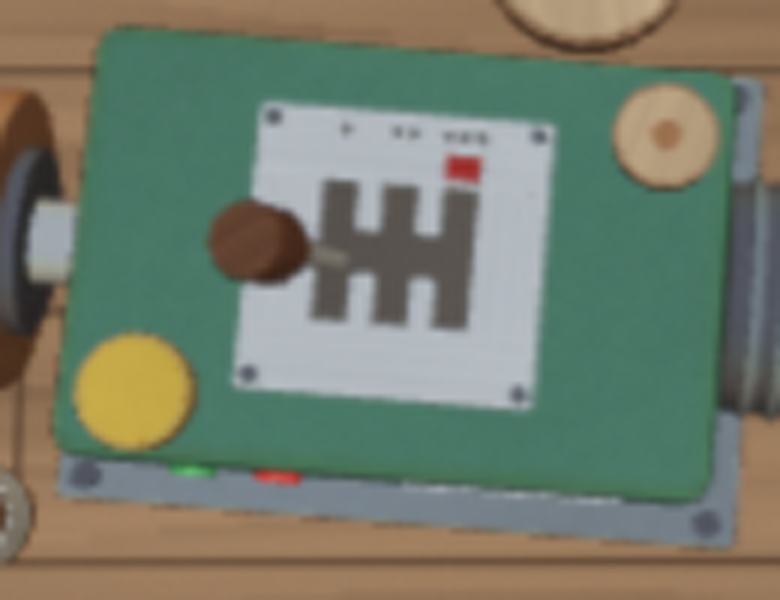

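View pics/sc.png

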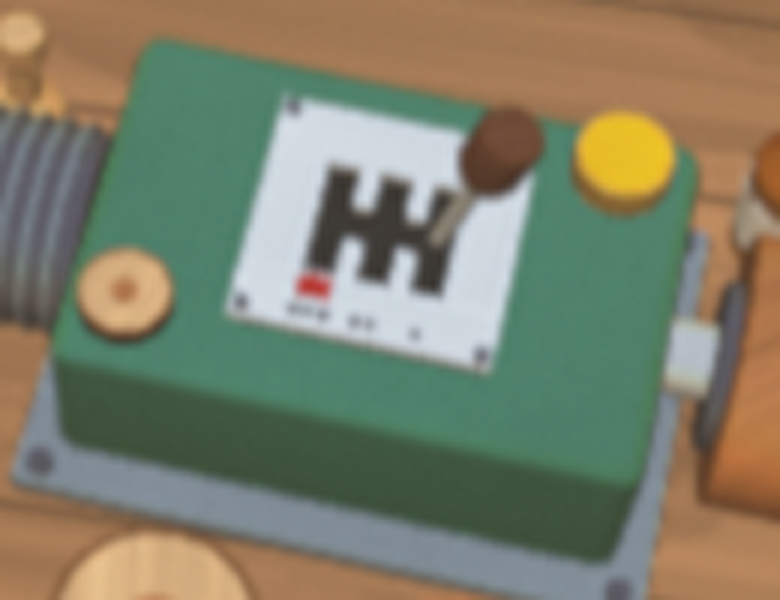

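The top crop shows the plate corners at (262,102), (555,124), (533,408) and (234,386), with the knob centre at about (259,242) and the stick entering the gate at about (345,260). In the scene crop the plate corners are FR (227,317), FL (492,372) and BR (283,93), with the knob at about (502,152). The red bar is in the third slot.

```bash
cat > h.py <<'E'
from rig import arm
import numpy as np, cv2
from scipy.optimize import least_squares
def proj(P,n):
    c=arm.get_calibration(n);T=np.linalg.inv(c["cam_to_world"]);K=np.array(c["intrinsics"])
    p,_=cv2.projectPoints(np.atleast_2d(P).astype(float),cv2.Rodrigues(T[:3,:3])[0],T[:3,3],K,np.array([c["k1"],0,0,0,0]))
    return p[:,0]
def ax(yaw): return np.array([[np.cos(yaw),-np.sin(yaw),0],[np.sin(yaw),np.cos(yaw),0],[0,0,1.]])
def knob(x,y,yaw,se,sh,L=.195):
    d=np.array([np.tan(sh),-np.tan(se),1]);d/=np.linalg.norm(d)
    return np.array([x,y,.04])+ax(yaw)@d*L
def fitlever(base,pk):  # pk {cam:(u,v)} of the knob centre
    f=lambda q:np.concatenate([proj(knob(*base,*q),n)[0]-pk[n] for n in pk])
    r=least_squares(f,[0,0]);return r.x,r.fun
E
python3 - <<'E'
from h import *
C=np.array([[.064,.066,.15],[.064,-.066,.15],[-.064,-.066,.15],[-.064,.066,.15]])
top=np.array([[262,102],[555,124],[533,408],[234,386]])/6+[220,180]-.42
sc=np.array([[492,372],[227,317],[283,93]])/6+[290,155]-.42
W=lambda q:C@ax(q[2]).T+[q[0],q[1],0]
r=least_squares(lambda q:np.r_[(proj(W(q),"top")-top).ravel(),(proj(W(q)[:3],"scene")-sc).ravel()],[.5,0,0])
print(r.x,r.fun.round(2))
pk={"top":np.array([259,242])/6+[219.6,179.6],"scene":np.array([502,152])/6+[289.6,154.6]}
q,f=fitlever(r.x,pk);print("select,shift",q,f.round(2),knob(*r.x,*q))
np.save("base.npy",r.x)
E
```

```text
[ 0.54037215  0.0162516  -0.07291812] [ 0.27 -0.26  0.06 -0.42  0.14 -0.28  0.29 -0.21  0.34 -0.73  0.22 -1.07
  0.5   0.54]
select,shift [-0.25609874 -0.04450119] [ 0.26 -0.12  0.34 -0.13] [0.53559725 0.06608126 0.22846539]
```

```bash
cat >> h.py <<'E'
B=np.load("base.npy");H=ax(B[2])
def w(x,y,z): return np.array([B[0],B[1],0])+H@np.array([x,y,z])
def tool(s=1):
    y=s*H[:,0];z=np.array([0,0,-1.]);return np.c_[np.cross(y,z),y,z]
def F(): return H.T@np.array(arm.current_force())
def loc():return H.T@(np.array(arm.current_ee_pos())-[B[0],B[1],0])
def push(a,b,z,step=.003,feed=.04,lim=5):
    a,b=np.array(a),np.array(b);n=int(np.ceil(np.linalg.norm(b-a)/step));d=(b-a)/np.linalg.norm(b-a)
    f0=F()[:2];log=[]
    for i in range(1,n+1):
        arm.move_l(w(*(a+(b-a)*i/n),z),feed=feed)
        f=F()[:2]-f0;log.append((loc()[:2]*1000).round(1).tolist()+f.round(1).tolist())
        if -f@d>lim: print("limit");break
    print(log)
def snap(n,name,box=None,k=5):
    im=arm.snapshot(n)[:,:,::-1]
    if box:im=im[box[1]:box[3],box[0]:box[2]]
    cv2.imwrite("pics/"+name,cv2.resize(im,None,fx=k,fy=k,interpolation=cv2.INTER_CUBIC))
E
python3 - <<'E'
from h import *
q0=np.array(arm.current_joint_positions())
s=min((1,-1),key=lambda s:np.abs(arm.solve_ik(w(-.06,.05,.32),tool(s))-q0).max())
R=tool(s);print(s)
arm.grip(0)
p=np.array(arm.current_ee_pos());arm.move_l(p+[0,0,.11],feed=.2)
arm.move_to(w(-.07,.048,.32),R)
arm.move_l(w(-.07,.048,.205),feed=.12)
print(arm.current_t(),F(),arm.current_width())
push([-.07,.048],[-.0325,.048],.205,.0025,lim=4)
print(arm.current_t());snap("top","a.png",(240,190,320,260),8)
snap("scene","b.png",(310,160,410,240),7)
print(arm.current_t())
E
```

```text
1
5.325 [ 0.63052659 -0.40957853  0.23322152] 0.0007146377531023664
[[-67.3, 48.0, 0.1, -0.3], [-65.1, 48.0, -0.0, 0.9], [-62.8, 48.0, -0.8, 1.1], [-60.5, 48.0, -0.5, 0.3], [-58.1, 48.0, -0.6, 0.2], [-55.8, 48.0, -0.8, 0.4], [-53.5, 48.0, -1.2, 1.3], [-51.1, 48.0, -1.4, 0.5], [-48.8, 48.0, -0.7, 0.4], [-46.4, 48.0, -1.0, 0.9], [-44.1, 48.0, -0.9, 0.4], [-41.7, 48.0, -0.3, 0.1], [-39.4, 48.0, 0.2, 0.4], [-37.2, 48.0, -1.5, 0.2], [-34.7, 48.0, -2.2, 0.6], [-32.4, 48.0, -2.3, 0.5]]
9.325
9.425
```

```bash
cd pics; python3 -c "
import cv2,numpy as np
a=cv2.imread('a.png');b=cv2.imread('b.png');b=cv2.resize(b,(700,560))[:, :]
h=560;c=np.zeros((560,1340,3),'u1');c[:,:640]=a;c[:,640:]=b
cv2.imwrite('ab.png',cv2.resize(c,(800,334)))"
```

```text
(no output)
```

View pics/ab.png

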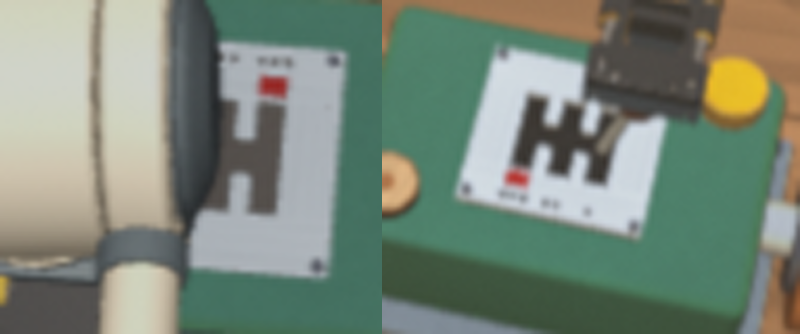

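The scene view shows the stick's foot near the cross channel, and the gripper hides the knob. I'll back off, move to the left side and look again before crossing.

Run:
```python
from h import *
arm.move_l(w(-.06,.048,.205),feed=.12)
arm.move_l(w(-.06,.048,.30),feed=.2)
arm.move_l(w(0,.115,.30),feed=.2)
arm.move_l(w(0,.115,.205),feed=.15)
snap("scene","c.png",(330,150,410,220),8)
snap("top","c2.png",(240,190,320,260),8)
print(arm.current_t())
a=cv2.imread("pics/c.png");b=cv2.imread("pics/c2.png");cv2.imwrite("pics/cc.png",cv2.resize(np.hstack([a,b]),(800,350)))
```

```text
11.9083
```

View pics/cc.png

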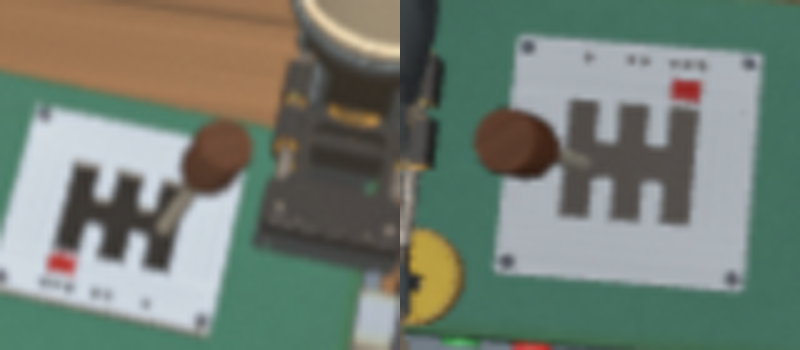

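In the scene half the knob centre is at (216,157), and in the top half at (516,143). The stick's foot is in the mouth of the cross channel.

Run:
```python
from h import *
pk={"top":np.array([116,143])/5+[239.6,189.6],"scene":np.array([216,157])/5+[329.6,149.6]}
q,f=fitlever(B,pk);print(q,f.round(2))
if abs(q[1])<.028:
    push([0,.115],[0,-.0095],.205,.004,feed=.06,lim=5.5)
print(arm.current_t())
snap("scene","d.png",(310,150,390,220),5);snap("top","d2.png",(250,190,330,260),5)
a=cv2.imread("pics/d.png");b=cv2.imread("pics/d2.png");cv2.imwrite("pics/dd.png",np.hstack([a,b]))
```

```text
[-0.25521144 -0.02254677] [ 0.43 -0.05  0.5  -0.02]
[[0.2, 110.9, 0.6, 0.3], [0.0, 107.0, 0.2, 0.4], [-0.0, 103.1, -0.8, -0.3], [0.0, 99.2, -0.7, 0.1], [0.0, 95.4, 0.6, 0.5], [0.0, 91.4, -0.1, 0.6], [0.0, 87.6, -0.7, 0.6], [0.1, 83.8, 0.1, 1.9], [-0.0, 79.8, 0.1, 2.2], [0.0, 75.9, 0.1, 2.6], [0.0, 72.0, -1.0, 1.4], [-0.0, 68.1, 0.5, 0.9], [0.0, 64.2, -1.1, 2.0], [-0.0, 60.3, -0.6, 1.7], [0.0, 56.4, -0.7, 1.4], [-0.0, 52.5, -0.4, 1.2], [-0.0, 48.6, -0.2, 1.7], [0.0, 44.7, -0.5, 0.7], [0.0, 40.9, 0.3, 1.0], [-0.0, 37.0, -0.3, 0.7], [-0.0, 33.1, -0.4, 0.6], [0.0, 29.2, -0.8, 1.1], [0.0, 25.3, -0.3, 0.6], [0.0, 21.4, -0.3, 0.6], [-0.0, 17.5, 0.1, 1.7], [-0.0, 13.6, -0.2, -0.6], [-0.0, 9.7, -0.3, 0.8], [-0.1, 5.8, -0.3, 1.3], [-0.0, 1.9, -0.4, 1.1], [0.0, -2.0, -0.6, 1.2], [-0.0, -5.8, -0.4, 0.5], [0.0, -9.7, -0.9, 0.3]]
19.9083
```

View pics/dd.png

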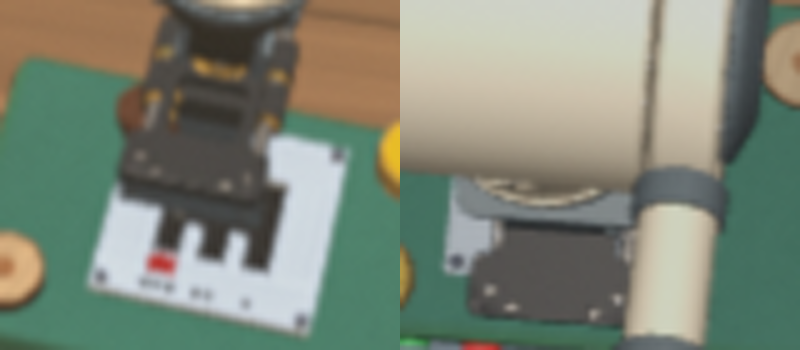

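The fingers moved the knob across at 2 N or less with no jam, and the knob is now at the left of the scene half. I'll go round behind it and check.

Run:
```python
from h import *
arm.move_l(w(0,.02,.205),feed=.15)
arm.move_l(w(0,.02,.30),feed=.2)
snap("scene","f.png",(310,150,390,220),5)
arm.move_l(w(-.095,-.048,.30),feed=.2)
snap("top","e2.png",(250,190,330,260),5);snap("scene","e.png",(310,150,390,220),5)
print(arm.current_t())
a=cv2.imread("pics/e.png");b=cv2.imread("pics/e2.png");cv2.imwrite("pics/ee.png",np.hstack([a,b]))
```

```text
21.8667
```

View pics/ee.png

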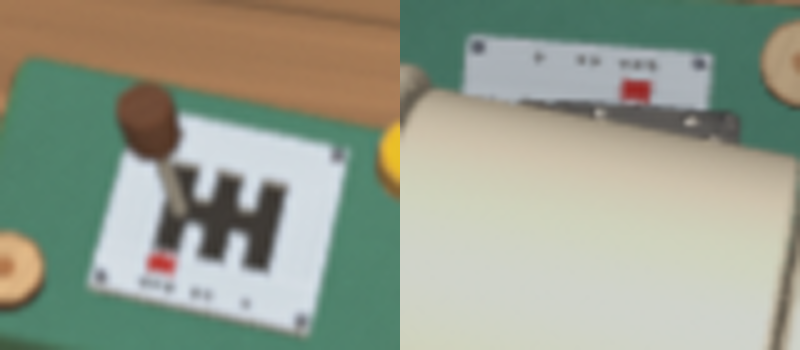

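The knob centre is at (149,121) in the scene half, and the stick foot sits where the cross channel meets the red-bar slot.

Run:
```python
from h import *
q,f=fitlever(B,{"scene":np.array([149,121])/5+[309.6,149.6]});print(q)
if abs(q[0]-.247)<.035:
    arm.move_l(w(-.065,-.048,.30),feed=.2)
    arm.move_l(w(-.065,-.048,.205),feed=.15)
    push([-.065,-.048],[.022,-.048],.205,.003,feed=.06,lim=6)
    print(arm.current_t())
    x=loc()[0]
    arm.move_l(w(x-.05,-.048,.205),feed=.15)
    arm.move_l(w(-.06,-.048,.32),feed=.2)
    arm.move_l(w(-.14,-.048,.34),feed=.2)
    snap("scene","g.png",(310,150,390,220),8)
print(arm.current_t())
```

```text
[ 0.25337967 -0.02529608]
limit
[[-61.5, -48.0, -0.5, -0.6], [-58.8, -48.0, -1.6, -0.5], [-55.8, -48.0, -1.5, -0.8], [-52.8, -48.0, -1.1, -0.5], [-49.8, -48.0, -0.6, -0.5], [-46.8, -48.0, -0.8, 0.1], [-43.8, -48.0, -1.5, -0.5], [-40.8, -48.0, -1.0, -0.8], [-37.8, -48.0, -1.2, -1.7], [-34.8, -48.0, -0.9, -0.4], [-31.9, -48.0, -2.2, -1.0], [-28.9, -48.0, -1.7, -0.4], [-25.8, -48.0, -1.8, -0.6], [-22.8, -48.0, -1.8, -0.1], [-19.8, -48.0, -1.4, -1.1], [-16.8, -48.0, -1.5, -0.9], [-13.8, -48.0, -2.3, -0.2], [-10.9, -48.0, -0.6, -0.9], [-7.8, -48.0, -0.8, -0.7], [-4.8, -48.0, -1.1, -0.4], [-1.8, -48.0, -2.0, -0.1], [1.2, -48.0, -1.0, -0.3], [4.2, -48.0, -1.6, -1.1], [7.2, -48.0, -2.2, -0.3], [10.2, -48.0, -1.3, -0.2], [13.2, -48.0, -1.9, -0.4], [15.8, -48.0, -3.9, 0.3], [17.2, -47.9, -12.7, -1.1]]
29.95
31.7917
```

View pics/g.png

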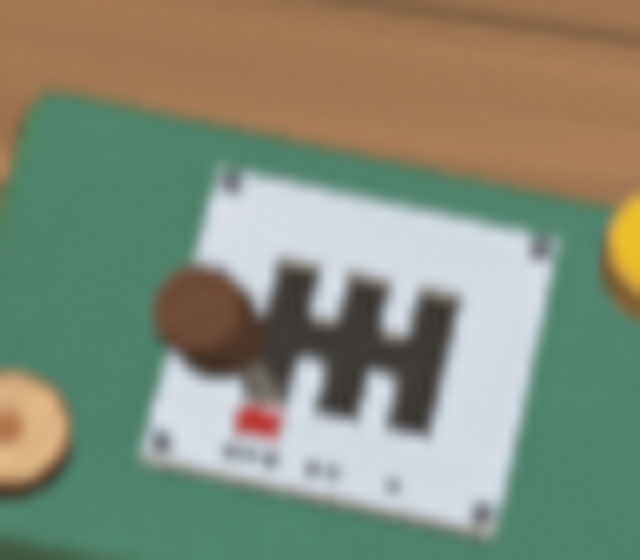

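The stick stands at the forward end of the third slot (foot at about (265,390), by the red bar), and the knob is at (208,320). The push ended firmly on the stop and the hand is clear, so I'm handing in.

Run:
```python
from h import *
print(fitlever(B,{"scene":np.array([208,320])/8+[309.6,149.6]})[0], F())
arm.sign_off()
```

```text
[0.25787751 0.24284743] [0.03649996 0.02485029 0.51430035]
the job is handed in; nothing more can be done
```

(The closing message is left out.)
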